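# Prime the bench grease pump

## Robot

A 6-joint arm with a two-finger parallel gripper is mounted at the origin on a cart in front of the work surface, level with it; the furniture and walls round the work are solid. World frame = base frame: x ahead of the robot, y to its left, z up, the work surface at z = 0. Lengths are in m, angles in rad, forces in N, time in s.
With the tool pointing down it reaches from about 0.375 to 0.975 m from the base axis. Payload 3.8 kg.
Tool frame: the origin (TCP) lies at the very end of the fingers, on their centre line; the grasp point (between the pads) lies 19 mm behind it; z points along the fingers, y is the direction in which the jaws open and shut (so a half turn about z gives the same grasp; the last joint's range is limited). The gripper opens to 85 mm and grips with 20 to 120 N. Pads are 22 mm wide; open, the fingers measure 114 mm over their backs; the gripper's body (76 mm by 85 mm) begins 54 mm behind the grasp point. The pads swing forward as they close: fully open they stand 13 mm farther back than shut.
Start: joints at [-1.146, 0.264, 1.604, -0, 1.274, -0.037], TCP at [0.301, -0.604, 0.231] pointing down, gripper open.
Joint ranges: [-2.63, 2.63], [-0.94, 2.18], [0.31, 2.57], [-1.31, 4.45], [0, 2.66], [-2.55, 2.55]. Speed limits (rad/s): [2.57, 2.57, 3.14, 3.14, 3.14, 3.14].

## Interface

Orientations are given as a rotation vector (axis times angle).
In Python, from workcell import bot, viewer, finish_job gives the robot as it stands.
- The arm moves only by the tool servo_tool, never from a script. Its argument "plan" is a list that holds one entry, the list of rows, each a list of 6 numbers: the shift along the tool's x, y, z in cm, then the turn, a rotation vector about the tool's x, y, z in degrees. A call has 1 to 20 rows; each row is the pose to reach, as a shift and turn from the pose measured when the call began, along the tool's axes at that moment; what a row does not reach only later rows make up. A row lasts 1/12 s, in which the tool goes at most 41.7 mm and 7.16 degrees, less where a joint would pass 70% of its speed; a pose out of reach is approached as far as the arm can. A call with a gripper value outside its range is refused whole. "claw" is the finger opening in cm, from 0 to 8.54, set as the call begins (left out, the last holds). The fingers move at their own pace and stop on an object; "grip_force" is the grip in N (left out, the last holds). Time passes only in rows, so rows that repeat a pose let the fingers close. It gives the time, the measured TCP pose, the force and the opening at its end, in the units of the state.
- bot.read_state(): the state, without advancing time (a new reading comes with each control period).
- viewer.read_camera(name): name is "scene" or "top" or "wrist"; returns a dict with "color" (420x560x3 uint8, red, green, blue), "fx", "fy", "cx", "cy" (pixels), "eye" and "rotation" of the camera in the world; the wrist camera has in their place "T_tool_cam" (4x4, takes a point from camera to tool coordinates, whose origin is the TCP and whose axes are the flange's). Camera axes: x right, y down, z forward; pixel columns grow to the right and rows downward; lengths in m; the calibration is good to about 2 mm. A picture is of the moment at which its call begins: read the wrist's pose just before it. There is no depth.
- finish_job(): hands the job in, once; it reports no verdict.
The state is a dict: "time": time; "q": joint angles; "joint_vel": joint speeds; "joint_torque": joint torques, N m; "tool_pos": TCP position; "tcp_rot": TCP orientation; "wrist_force": force on the tool from outside, world axes, zero at the start; "torque": the same for the moment, N m; "width": opening from 0.0 (shut) to 1.0 (fully open).
Only numpy, scipy, OpenCV 4.12 (cv2) and the standard library are available. Lean on these libraries where they do the work, as an engineer would, in place of code of your own. Each camera call takes 0.05 s, during which the arm holds its last target.

## Task

Prime the small grease pump on the bench: with your fingertips press its black plunger knob all the way down and let it spring all the way back up, stroke after stroke, until the red indicator pin has popped fully out of its brass turret, then leave the knob up and everything untouched. Do not touch the red pin itself, do not lift, tip or shove the pump, and leave the spool, the tape roll and the tin round it where they are.

Things in the scene. Friction and masses are not known exactly. Their poses are not given: they have to be found in the camera images.
- grease_pump: Loose grey grease pump, 1.8 kg, standing on four rubber feet: base plate 156 x 96 mm. Origin on the bench surface directly under the plunger's axis; z up. Along its -x side, 50 mm from the axis, stands the brass indicator turret (27 to 32 mm across, 60 mm high); along +x, 47 mm from the axis, a white reservoir (51 mm across, 90 mm high with its black cap). The grey barrel between them is 47 mm across at the top, and ends 106 mm above the bench.
- knob_top (a point): Centre of the top of the black mushroom plunger knob, 34 mm across with a flat top 24 mm across; 150 mm above the bench when up. It moves straight down with the plunger.
- plunger (a joint): Plunger depth in m: 0 fully up, 0.022 fully down (hard stop). A spring brings it back up within about 0.3 s of being let go; it takes about 5 N to start and up to about 14 N at the bottom. Inside, a ratchet advances the indicator by one tooth per full stroke: a stroke that does not go right down, or that is not let right back up first, may gain nothing.
- indicator_pin (a joint): How far the indicator pin has risen, in m: fully out is about 0.032. It starts somewhere between 0 and 0.017, climbs about 6 mm on each full stroke (the first one gives between 1 and 8 mm) and stays where it is between strokes, so three to five full strokes are needed. Once it is fully out, further strokes do no harm and move it no further.
- pin_top (a point): Centre of the top of the red indicator pin, 13 mm across, which rises vertically out of the brass turret: 62 mm above the bench at joint value 0, 94 mm when fully out.
- white_spool: Bystander: white spool of copper wire, 69 x 53 x 30 mm, lying flat; origin under its centre.
- blue_tape: Bystander: blue roll of tape, 72 mm across, 19 mm high, lying flat; origin under its centre.
- red_tin: Bystander: round tin with a red lid, 59 mm across, 23 mm high; origin under its centre.
Things that resemble listed ones, but are neither listed nor needed, are in the scene too. Several things have the shape of the grease_pump; the one meant has the colours described above.

How it is judged:
On the way, in this order (a step that is already met when the one before it is completed fails the run):
1. the plunger has been pressed down by the fingers (value of joint plunger above 0.016 m and contact force between the fingers and grease_pump above 1 N).
2. the plunger has come back up (value of joint plunger below 0.004 m).
3. the plunger has been pressed down again (all of step 1).
4. the indicator pin is fully out (value of joint indicator_pin above 0.029 m), for 0.2 s.
At the end, for the whole second after the job is handed in: The indicator pin is out by more than 29 mm of its 32 mm, the plunger is back up (within 3 mm), the pump stands still and upright (tilt below 0.05 rad) within 30 mm of where it stood, and the spool, tape roll and tin are within 15 mm of where they stood (value of joint indicator_pin above 0.029 m and value of joint plunger below 0.003 m and angle between grease_pump's own z axis and vertical below 0.05 rad and distance of grease_pump from where it was at the start of the episode below 0.03 m and linear speed of grease_pump below 0.02 m/s and distance of each of white_spool, blue_tape, red_tin from where it was at the start of the episode below 0.015 m); the robot touches nothing.
It fails at once if the pump is lifted or its origin rises more than 8 mm (height (world z) of grease_pump above 0.008 m).
It fails at once if the pump is tipped by more than 0.12 rad (angle between grease_pump's own z axis and vertical above 0.12 rad).
It fails at once if the pump is shoved more than 30 mm (distance of grease_pump from where it was at the start of the episode above 0.03 m).
It fails at once if the robot touches the indicator pin (contact force between the arm and indicator_pin above 1 N).
It fails at once if the spool, the tape roll or the tin is moved more than 15 mm (distance of any of white_spool, blue_tape, red_tin from where it was at the start of the episode above 0.015 m).
It also fails if it takes over 48 s, if anything falls off the work surface, if the arm or the gripper's body presses on something with over 40 N, if the wrist force passes 120 N, or if a joint passes its speed limit or range.

## Working session

There is one attempt and no reset: what is moved stays moved. The work goes in short steps, Python scripts to look and compute and a tool call to move; the robot and the scene stay as the last step left them, time stands still between calls to the robot, and variables do not carry over. Pictures are saved under pics/ and viewed, and the job is handed in when it is done.

Besides the shell and the picture viewer there is one more tool, called after "Request:" as name(argument=value, ...), one argument or row to a line, values as JSON. servo_tool: Moves the arm, as the interface text tells. Its arguments: {"type":"object","properties":{"plan":{"type":"array"},"claw":{"type":"number"},"grip_force":{"type":"number"}},"required":["plan"]}

```bash
mkdir -p pics; cat > h.py <<'E'
import numpy as np, cv2, pickle
from scipy.spatial.transform import Rotation as R
from workcell import bot, viewer, finish_job
def snap(n,f):
    s=bot.read_state(); c=viewer.read_camera(n)
    cv2.imwrite('pics/'+f+'.png',cv2.cvtColor(np.asarray(c['color']),cv2.COLOR_RGB2BGR))
    if n=='wrist':
        T=np.eye(4);T[:3,:3]=R.from_rotvec(s['tcp_rot']).as_matrix();T[:3,3]=s['tool_pos'];T=T@np.array(c['T_tool_cam'])
        c['eye']=T[:3,3];c['rotation']=T[:3,:3]
    pickle.dump({k:np.asarray(c[k]) for k in ('color','fx','fy','cx','cy','eye','rotation')},open('pics/'+f+'.pkl','wb'))
    return s
def load(f): return pickle.load(open('pics/'+f+'.pkl','rb'))
def ray(c,u,v): return c['rotation']@np.array([(u-c['cx'])/c['fx'],(v-c['cy'])/c['fy'],1])
def plane(c,u,v,z):
    d=ray(c,u,v); return c['eye']+d*(z-c['eye'][2])/d[2]
def proj(c,p):
    q=c['rotation'].T@(np.asarray(p)-c['eye']); return [float(c['cx']+c['fx']*q[0]/q[2]),float(c['cy']+c['fy']*q[1]/q[2])]
E
python3 - <<'E'
from h import *
s=snap('scene','s0');snap('top','t0');snap('wrist','w0')
print(s)
for f in('s0','t0','w0'):
    c=load(f);print(f,c['eye'],c['rotation'].round(3).tolist(),c['fx'])
E
```

```text
{'time': 0.0, 'q': array([-1.14590626e+00,  2.64782705e-01,  1.60536690e+00,  1.23842157e-05,
        1.27370565e+00, -3.68915551e-02]), 'joint_vel': array([-7.26834898e-05, -4.76855579e-05,  1.69790057e-04, -1.11502562e-03,
       -7.29261971e-04,  1.24484694e-03]), 'joint_torque': array([ 6.35746183e-04, -5.15116811e+01, -3.67311716e+01, -2.49517552e-04,
        1.29612905e-02, -2.58025989e-05]), 'tool_pos': array([ 0.30044822, -0.60363175,  0.22994595]), 'tcp_rot': array([-3.05606174e+00, -7.18422929e-01,  6.66457803e-04]), 'wrist_force': array([ 0.62045516, -0.32703099,  0.05818108]), 'torque': array([-0.00577784, -0.04556339, -0.04020877]), 'width': 0.997122922832782}
s0 [0.05157414 0.81165218 0.85612505] [-0.955, 2.435, -1.12] 467.51538512110153
t0 [0.47929831 0.18800828 1.04635822] [-2.119, 2.158, -0.155] 416.01065533836794
w0 [ 0.35996129 -0.57562583  0.37219998] [[0.446, -0.864, -0.235], [-0.895, -0.431, -0.115], [-0.002, 0.262, -0.965]] 329.2733624316738
```

```bash
cat >> h.py <<'E'
def load(f):
    c=pickle.load(open('pics/'+f+'.pkl','rb'))
    if c['rotation'].shape==(3,): c['rotation']=R.from_rotvec(c['rotation']).as_matrix()
    return c
E
python3 -c "
from h import *
for f in('s0','t0'): print(load(f)['rotation'].round(3).tolist())"
```

```text
[[-0.736, -0.447, 0.508], [-0.677, 0.477, -0.561], [0.008, -0.757, -0.653]]
[[-0.017, -0.988, 0.152], [-1.0, 0.019, 0.006], [-0.009, -0.152, -0.988]]
```

View pics/s0.png

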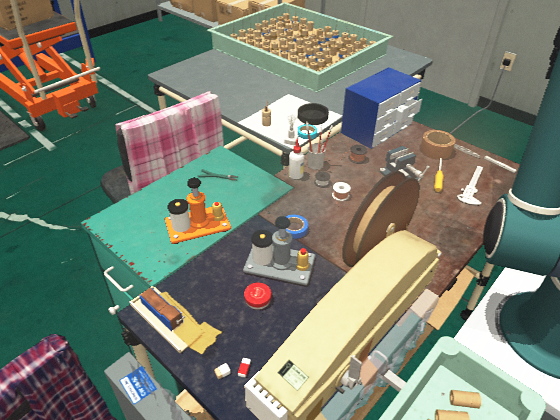

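View pics/t0.png

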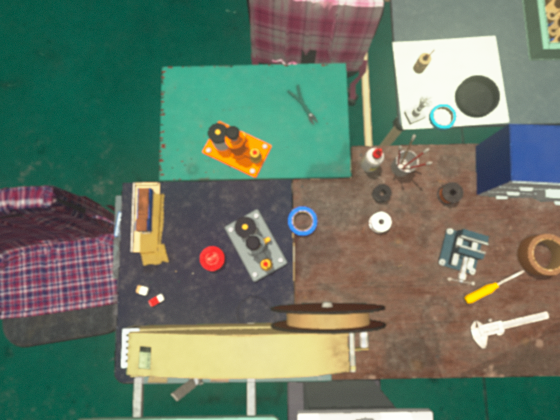

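View pics/w0.png

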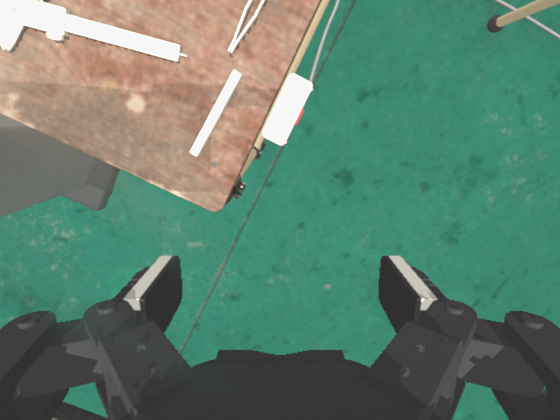

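```bash
python3 - <<'E'
import cv2
a=cv2.imread('pics/s0.png')[200:300,220:350];b=cv2.imread('pics/t0.png')[195:295,200:330]
cv2.imwrite('pics/z0.png',cv2.resize(a,None,fx=6,fy=6,interpolation=cv2.INTER_CUBIC)[:600])
cv2.imwrite('pics/z1.png',cv2.resize(b,None,fx=6,fy=6,interpolation=cv2.INTER_CUBIC)[:600])
E
```

```text
(no output)
```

View pics/z0.png

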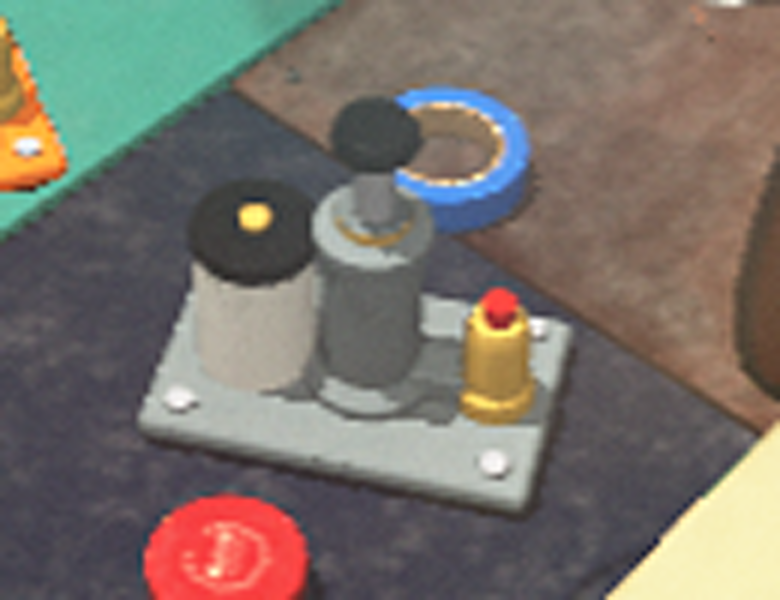

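View pics/z1.png

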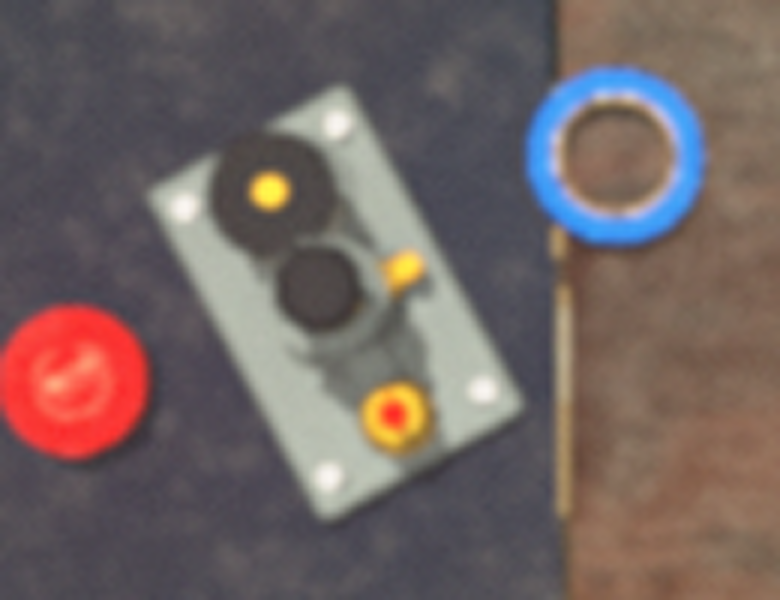

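```bash
python3 - <<'E'
from h import *
t=load('t0');s=load('s0')
def tri(a,b):
    d1=ray(t,*a);d2=ray(s,*b);k,l=np.linalg.lstsq(np.c_[d1,-d2],s['eye']-t['eye'],rcond=None)[0]
    p,q=t['eye']+k*d1,s['eye']+l*d2; return ((p+q)/2).round(4),np.linalg.norm(p-q).round(4)
print('knob',plane(t,253.2,243,.15),plane(s,282.7,220.5,.15),tri((253.2,243),(282.7,220.5)))
print('pin',tri((265.7,264),(303.3,250)),plane(t,265.7,264,.065))
print('res',tri((245,226.7),(262.5,236)))
print('tape',plane(t,302.7,221,.019),'tin',plane(t,212,258.5,.023))
# wheel: top edges; scene top of disc (405,170)
for uv in((327,305),(272,310),(385,310),(330,328)): print('wheel',plane(t,*uv,.2))
for z in (.15,.2,.25,.3,.35): print(z,plane(s,405,172,z))
for uv in((150,330),(150,375),(350,335)):print('belt',plane(t,*uv,.1))
E
```

```text
knob [0.54470664 0.25051113 0.15      ] [0.5436101  0.25211745 0.15      ] (array([0.5449, 0.2507, 0.1482]), np.float64(0.0001))
pin (array([0.501 , 0.2273, 0.0674]), np.float64(0.0005)) [0.50127281 0.22756374 0.065     ]
res (array([0.5868, 0.2732, 0.0876]), np.float64(0.0013))
tape [0.60671509 0.13607173 0.019     ] tin [0.51787284 0.36057145 0.023     ]
wheel [0.41536322 0.1013632  0.2       ]
wheel [0.40748907 0.21074852 0.2       ]
wheel [ 0.40377826 -0.01301861  0.2       ]
wheel [0.37101125 0.09700419 0.2       ]
0.15 [ 0.43912534 -0.08526196  0.15      ]
0.2 [ 0.41168324 -0.02175237  0.2       ]
0.25 [0.38424113 0.04175721 0.25      ]
0.3 [0.35679902 0.10526679 0.3       ]
0.35 [0.32935691 0.16877637 0.35      ]
belt [0.36037567 0.48363787 0.1       ]
belt [0.26553177 0.48080949 0.1       ]
belt [0.34261154 0.04291447 0.1       ]
```

```bash
python3 - <<'E'
from h import *
s=bot.read_state();M=R.from_rotvec(s['tcp_rot']).as_matrix();print(M.round(3))
for p in ((.32,-.50,.36),(.46,-.2,.36),(.5,.1,.36),(.5445,.251,.30)): print((M.T@(np.array(p)-s['tool_pos'])*100).round(1))
t=load('t0');print([plane(t,u,v,.28) for u,v in((272,318),(385,318),(327,305))])
E
```

```text
[[ 0.895  0.446 -0.001]
 [ 0.446 -0.895  0.002]
 [ 0.    -0.002 -1.   ]]
[  6.4  -8.4 -13. ]
[ 32.3 -29.1 -12.9]
[ 49.2 -54.1 -12.9]
[ 59.9 -65.7  -6.9]
[array([0.4002927 , 0.20880626, 0.28      ]), array([0.39697563, 0.00676389, 0.28      ]), array([0.42140653, 0.10955312, 0.28      ])]
```

Request:
servo_tool(
  plan=[
    [[0,0,-3,0,0,0],[0,0,-6,0,0,0],[0,0,-9,0,0,0],[1,-1,-12,0,0,0],[3,-3,-14,0,0,0],[5.5,-5.5,-14,0,0,0],[8,-8,-14,0,0,0],[10.5,-10.5,-14,0,0,0],[13,-13,-14,0,0,0],[15.5,-15.5,-14,0,0,0],[18,-18,-14,0,0,0],[20.5,-20.5,-14,0,0,0],[23,-23,-14,0,0,0],[25.5,-25.5,-14,0,0,0],[28,-28,-14,0,0,0],[30.5,-30.5,-14,0,0,0],[32.5,-33,-14,0,0,0],[34.5,-35.5,-14,0,0,0],[36.5,-38,-14,0,0,0],[36.5,-38,-14,0,0,0]],
  ],
  claw=0,
  grip_force=40,
)

```text
time: 1.82
tool_pos: [0.4586, -0.0964, 0.3708]
tcp_rot: [-3.052, -0.726, -0.001]
wrist_force: [-0.5, -0.9, -0.1]
width: -0.001
```

```bash
python3 - <<'E'
from h import *
s=bot.read_state();M=R.from_rotvec(s['tcp_rot']).as_matrix();print(s['tool_pos'],s['q'],s['width'],s['wrist_force'],M.round(3))
for p in ((.5445,.251,.36),(.5445,.251,.25),): print((M.T@(np.array(p)-s['tool_pos'])*100).round(2))
E
```

```text
[ 0.45857228 -0.09637142  0.37078107] [-0.26364214 -0.18996557  1.82211257  0.00449973  1.51096739  0.83995817] -0.0010212980308467298 [-0.50493171 -0.8794339  -0.08157258] [[ 0.893  0.45  -0.   ]
 [ 0.45  -0.893  0.005]
 [ 0.002 -0.004 -1.   ]]
[ 23.31 -27.15   1.24]
[ 23.29 -27.1   12.24]
```

Continue over the knob, then descend to z = 0.25 and check with the wrist camera.

Request:
servo_tool(
  plan=[
    [[2.5,-2.7,0,0,0,0],[5,-5.4,0,0,0,0],[7.5,-8.1,0,0,0,0],[10,-10.8,0,0,0,0],[12.5,-13.5,0,0,0,0],[15,-16.5,0,0,0,0],[17,-19.5,0,0,0,0],[19,-22.5,0,0,0,0],[21,-25,0,0,0,0],[23.3,-27.1,0,0,0,0],[23.3,-27.1,2,0,0,0],[23.3,-27.1,5,0,0,0],[23.3,-27.1,8,0,0,0],[23.3,-27.1,11,0,0,0],[23.3,-27.1,12.2,0,0,0],[23.3,-27.1,12.2,0,0,0],[23.3,-27.1,12.2,0,0,0]],
  ],
)

```text
time: 3.23
tool_pos: [0.5446, 0.2507, 0.2503]
tcp_rot: [-3.052, -0.725, 0.001]
wrist_force: [0.6, -0.2, -0.1]
width: -0.003
```

```bash
python3 - <<'E'
from h import *
s=snap('wrist','w1');snap('scene','s1');snap('top','t1')
M=R.from_rotvec(s['tcp_rot']).as_matrix();print(s['tool_pos'],s['q'],s['wrist_force'],M.round(3))
print((M.T@(np.array((.5445,.251,.17))-s['tool_pos'])*100).round(2))
c=load('w1');print('pred knob',proj(c,(.5445,.251,.15)),'pin',proj(c,(.501,.2275,.066)),'tcp',proj(c,s['tool_pos']))
E
```

```text
[0.54458735 0.25066156 0.25026024] [0.38726788 0.11059467 1.74921953 0.00459044 1.28150553 1.49014156] [ 0.55206293 -0.18515521 -0.05325877] [[ 0.893  0.45  -0.001]
 [ 0.45  -0.893  0.004]
 [ 0.001 -0.004 -1.   ]]
[0.   0.   8.03]
pred knob [278.48937837625607, 205.1457740831056] pin [280.54555028912773, 229.7315485143955] tcp [277.4650891527036, 261.1313933512148]
```

View pics/w1.png

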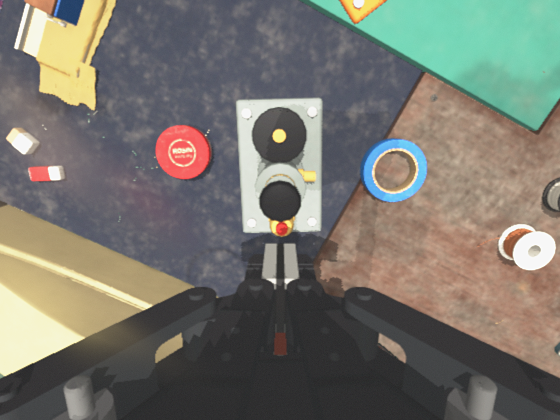

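View pics/s1.png

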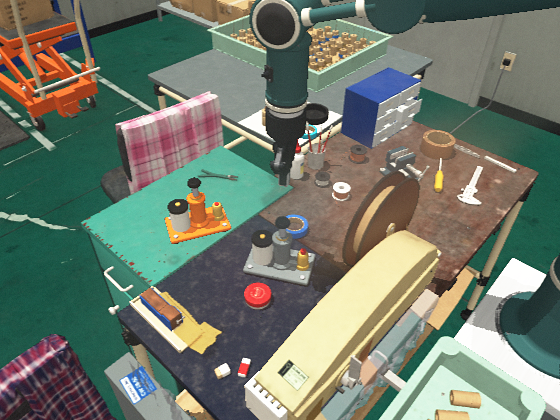

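Request:
servo_tool(
  plan=[
    [[0.1,0,3,0,0,0],[0.1,0,6,0,0,0],[0.1,0,8,0,0,0],[0.1,0,9,0,0,0],[0.1,0,9.5,0,0,0],[0.1,0,9.5,0,0,0]],
  ],
)

```text
time: 3.88
tool_pos: [0.5478, 0.2526, 0.1587]
tcp_rot: [-3.051, -0.725, -0.009]
wrist_force: [-0.6, 0.1, 0.6]
width: -0.001
```

```bash
python3 - <<'E'
from h import *
s=snap('wrist','w2');snap('scene','s2')
print(s['tool_pos'],s['wrist_force'])
a=cv2.imread('pics/s2.png')[190:290,220:350];cv2.imwrite('pics/z2.png',cv2.resize(a,None,fx=6,fy=6,interpolation=cv2.INTER_CUBIC))
E
```

```text
[0.54777709 0.25262232 0.15869848] [-0.63044184  0.13407096  0.58153021]
```

View pics/z2.png

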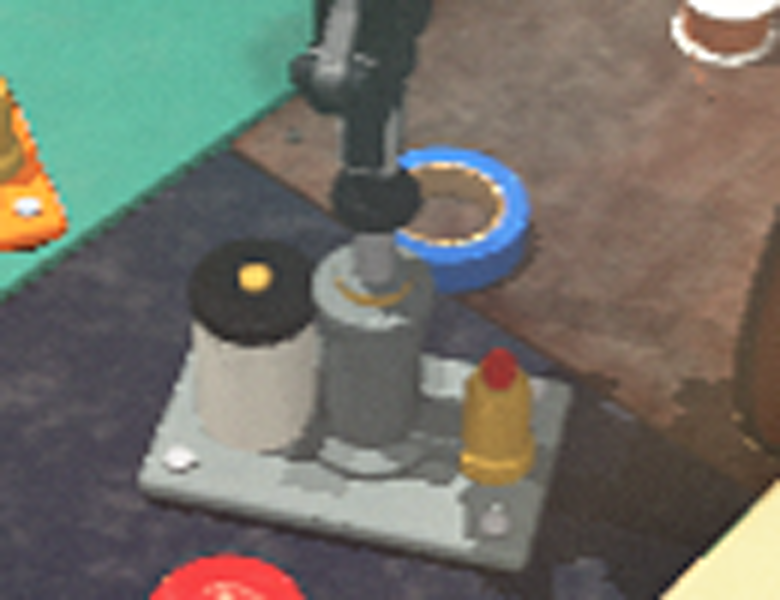

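View pics/w2.png

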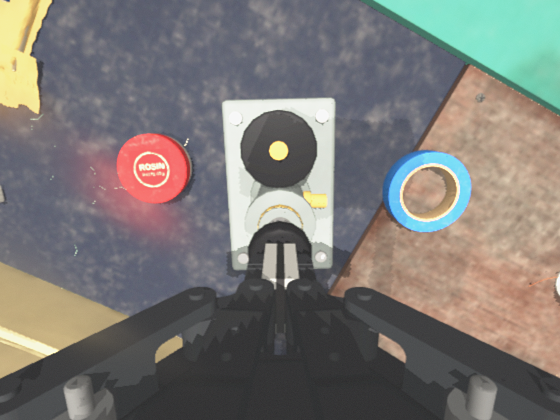

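Request:
servo_tool(
  plan=[
    [[-0.2,0,0.2,0,0,0],[-0.2,0,0.6,0,0,0],[-0.2,0,1,0,0,0],[-0.2,0,1.3,0,0,0],[-0.2,0,1.3,0,0,0],[-0.2,0,1.3,0,0,0]],
  ],
)

```text
time: 4.48
tool_pos: [0.5477, 0.2526, 0.1482]
tcp_rot: [-3.05, -0.725, -0.016]
wrist_force: [-0.0, -0.5, 4.8]
width: -0.004
```

Request:
servo_tool(
  plan=[
    [[0,0,0.5,0,0,0],[0,0,1,0,0,0],[0,0,1.5,0,0,0],[0,0,2,0,0,0],[0,0,2.2,0,0,0],[0,0,2.2,0,0,0],[0,0,2.2,0,0,0]],
  ],
)

```text
time: 5.07
tool_pos: [0.548, 0.2526, 0.1284]
tcp_rot: [-3.051, -0.725, -0.016]
wrist_force: [-4.4, -2.4, 12.0]
width: -0.005
```

```bash
python3 - <<'E'
from h import *
s=snap('scene','s3')
print(s['tool_pos'],s['tcp_rot'],s['q'],s['wrist_force'])
a=cv2.imread('pics/s3.png')[190:290,220:350];cv2.imwrite('pics/z3.png',cv2.resize(a,None,fx=6,fy=6,interpolation=cv2.INTER_CUBIC))
E
```

```text
[0.54801149 0.25262844 0.1283857 ] [-3.05068297 -0.72521379 -0.01584587] [0.38824416 0.20686113 1.87230381 0.0048673  1.05154404 1.48986872] [-4.41716894 -2.37596393 11.95433384]
```

View pics/z3.png

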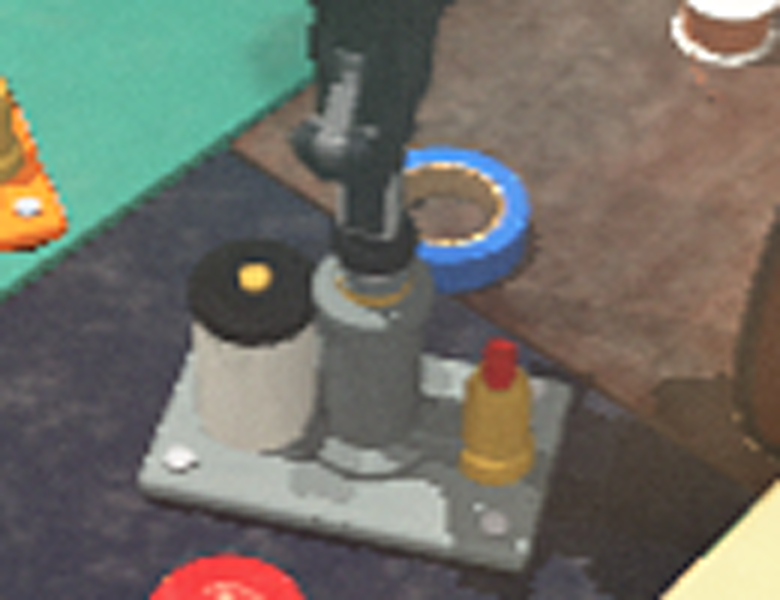

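Request:
servo_tool(
  plan=[
    [[0,0,0.2,0,0,0],[0,0,0.4,0,0,0],[0,0,0.4,0,0,0]],
  ],
)

```text
time: 5.37
tool_pos: [0.5481, 0.2527, 0.1282]
tcp_rot: [-3.051, -0.726, -0.016]
wrist_force: [-8.9, -3.2, 21.0]
width: -0.001
```

```bash
python3 - <<'E'
from h import *
s=snap('scene','s4')
a=cv2.imread('pics/s4.png')[190:290,220:350];cv2.imwrite('pics/z4.png',cv2.resize(a,None,fx=6,fy=6,interpolation=cv2.INTER_CUBIC))
E
```

```text
(no output)
```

View pics/z4.png

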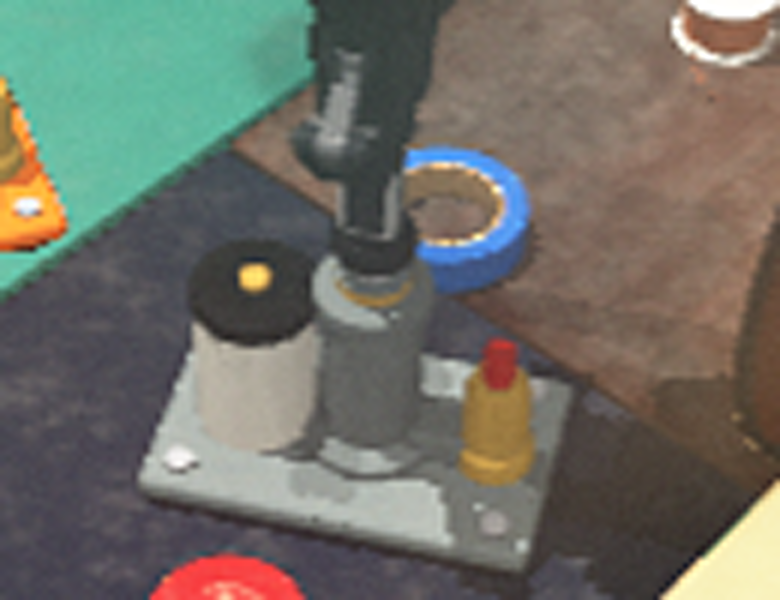

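Request:
servo_tool(
  plan=[
    [[0,0,-0.8,0,0,0],[0,0,-1.6,0,0,0],[0,0,-2.4,0,0,0],[-0.2,0,-3.2,0,0,0],[-0.2,0,-3.2,0,0,0],[-0.2,0,-3.2,0,0,0],[-0.2,0,-3.2,0,0,0],[-0.2,0,-3.2,0,0,0]],
  ],
)

```text
time: 6.08
tool_pos: [0.5453, 0.2512, 0.159]
tcp_rot: [-3.051, -0.726, -0.013]
wrist_force: [0.6, -0.3, 0.3]
width: 0.0
```

```bash
python3 - <<'E'
from h import *
s=snap('scene','s5')
M=R.from_rotvec(s['tcp_rot']).as_matrix();print(s['tool_pos'],M.round(3),s['wrist_force'])
z=np.cross(M[:,2],[0,0,-1]);print('tilt fix deg',np.degrees(M.T@z),(M.T@(np.array((.5455,.2515,.16))-s['tool_pos'])*100).round(2))
a=cv2.imread('pics/s5.png')[190:290,220:350];cv2.imwrite('pics/z5.png',cv2.resize(a,None,fx=6,fy=6,interpolation=cv2.INTER_CUBIC))
E
```

```text
[0.54530703 0.25119931 0.15903258] [[ 0.893  0.45   0.007]
 [ 0.45  -0.893  0.007]
 [ 0.009 -0.003 -1.   ]] [ 0.64877908 -0.34715873  0.2963558 ]
tilt fix deg [-1.95301969e-01 -5.35114911e-01 -1.89499675e-19] [ 0.03 -0.02 -0.1 ]
```

View pics/z5.png

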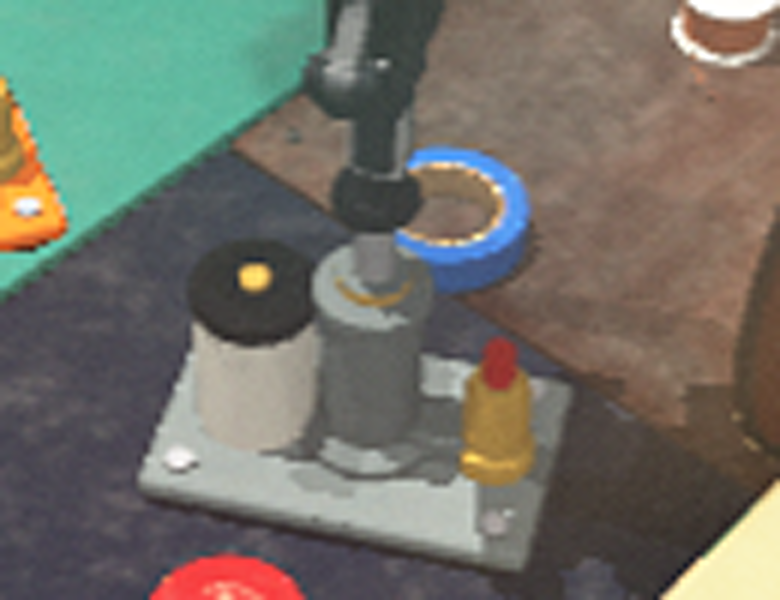

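Request:
servo_tool(
  plan=[
    [[0,0,0.6,0,0,0],[0,0,1.2,0,0,0],[0,0,1.8,0,0,0],[0,0,2.4,0,0,0],[0,0,3,0,0,0],[0,0,3.5,0,0,0],[0,0,3.5,0,0,0],[0,0,3.5,0,0,0],[0,0,3.5,0,0,0],[0,0,2.7,0,0,0],[0,0,1.8,0,0,0],[0,0,0.9,0,0,0],[0,0,0,0,0,0],[0,0,0,0,0,0],[0,0,0,0,0,0],[0,0,0,0,0,0],[0,0,0,0,0,0]],
  ],
)

```text
time: 7.55
tool_pos: [0.5445, 0.2509, 0.1576]
tcp_rot: [-3.051, -0.726, -0.01]
wrist_force: [0.4, 0.8, -0.1]
width: 0.003
```

```bash
python3 - <<'E'
from h import *
s=snap('scene','s6')
print(s['tool_pos'])
a=cv2.imread('pics/s6.png')[190:290,220:350];cv2.imwrite('pics/z6.png',cv2.resize(a,None,fx=6,fy=6,interpolation=cv2.INTER_CUBIC))
E
```

```text
[0.5445398  0.25090162 0.15763075]
```

View pics/z6.png

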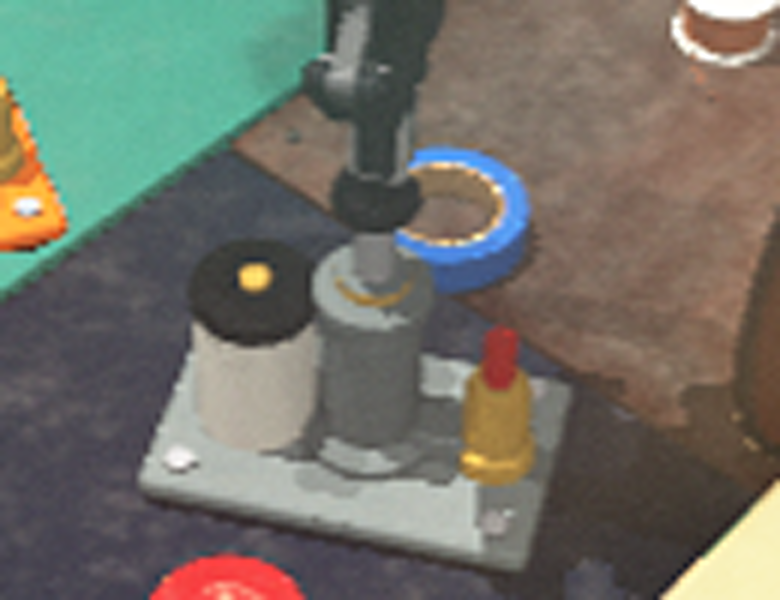

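Request:
servo_tool(
  plan=[
    [[0,0,0.6,0,0,0],[0,0,1.2,0,0,0],[0,0,1.8,0,0,0],[0,0,2.4,0,0,0],[0,0,3,0,0,0],[0,0,3.4,0,0,0],[0,0,3.4,0,0,0],[0,0,3.4,0,0,0],[0,0,3.4,0,0,0],[0,0,2.7,0,0,0],[0,0,1.8,0,0,0],[0,0,0.9,0,0,0],[0,0,-0.2,0,0,0],[0,0,-0.2,0,0,0],[0,0,-0.2,0,0,0],[0,0,-0.2,0,0,0],[0,0,-0.2,0,0,0]],
  ],
)

```text
time: 9.02
tool_pos: [0.5437, 0.2505, 0.1582]
tcp_rot: [-3.052, -0.726, -0.006]
wrist_force: [-0.9, -0.1, 0.6]
width: 0.0
```

```bash
python3 - <<'E'
from h import *
s=snap('scene','s7')
print(s['tool_pos'],s['tcp_rot'])
def pin(f):
    c=load(f);h=cv2.cvtColor(c['color'],cv2.COLOR_RGB2HSV)
    m=((h[...,0]<6)|(h[...,0]>174))&(h[...,1]>150)&(h[...,2]>90)
    ys,xs=np.nonzero(m[235:268,295:312]); return (ys.min()+235,ys.max()+235,len(ys),xs.mean()+295)
for f in('s0','s4','s5','s6','s7'): print(f,pin(f))
c=load('s0');print([proj(c,(.501,.2275,z)) for z in(.062,.068,.074,.08,.086,.094)])
E
```

```text
[0.54371201 0.25053765 0.15822443] [-3.05175939 -0.72567118 -0.00593013]
s0 (np.int64(248), np.int64(254), 29, np.float64(302.8965517241379))
s4 (np.int64(247), np.int64(254), 36, np.float64(303.0))
s5 (np.int64(247), np.int64(254), 34, np.float64(302.88235294117646))
s6 (np.int64(245), np.int64(254), 46, np.float64(303.0))
s7 (np.int64(243), np.int64(254), 53, np.float64(303.1132075471698))
[[303.0436778078508, 251.64058640177024], [303.1577209680685, 249.85194815589836], [303.27260184233023, 248.05017131078463], [303.38832969491494, 246.2351105666719], [303.5049139272118, 244.40661847338268], [303.661708227628, 241.9474768473182]]
```

Request:
servo_tool(
  plan=[
    [[0,0,0.6,0,0,0],[0,0,1.2,0,0,0],[0,0,1.8,0,0,0],[0,0,2.4,0,0,0],[0,0,3,0,0,0],[0,0,3.5,0,0,0],[0,0,3.5,0,0,0],[0,0,3.5,0,0,0],[0,0,3.5,0,0,0],[0,0,2.7,0,0,0],[0,0,1.8,0,0,0],[0,0,0.9,0,0,0],[0,0,-0.2,0,0,0],[0,0,-0.2,0,0,0],[0,0,-0.2,0,0,0],[0,0,-0.2,0,0,0],[0,0,-0.2,0,0,0]],
  ],
)

```text
time: 10.48
tool_pos: [0.5429, 0.2502, 0.1588]
tcp_rot: [-3.052, -0.726, -0.002]
wrist_force: [1.2, 0.3, -0.0]
width: -0.0
```

```bash
python3 - <<'E'
from h import *
s=snap('scene','s8')
print(s['tool_pos'],s['tcp_rot'])
for f in('s7','s8'):
    c=load(f);h=cv2.cvtColor(c['color'],cv2.COLOR_RGB2HSV)
    m=((h[...,0]<6)|(h[...,0]>174))&(h[...,1]>150)&(h[...,2]>90)
    ys,xs=np.nonzero(m[230:268,295:312]); print(ys.min()+230,ys.max()+230,len(ys))
E
```

```text
[0.54293241 0.25020498 0.15879547] [-3.05209811e+00 -7.25722326e-01 -2.34957183e-03]
243 254 53
241 254 61
```

Request:
servo_tool(
  plan=[
    [[0.2,0,0.6,0,0,0],[0.2,0,1.2,0,0,0],[0.2,0,1.8,0,0,0],[0.2,0,2.4,0,0,0],[0.2,0,3,0,0,0],[0.2,0,3.6,0,0,0],[0.2,0,3.6,0,0,0],[0.2,0,3.6,0,0,0],[0.2,0,3.6,0,0,0],[0.2,0,2.7,0,0,0],[0.2,0,1.8,0,0,0],[0.2,0,0.9,0,0,0],[0.2,0,-0.2,0,0,0],[0.2,0,-0.2,0,0,0],[0.2,0,-0.2,0,0,0],[0.2,0,-0.2,0,0,0],[0.2,0,-0.2,0,0,0]],
  ],
)

```text
time: 11.95
tool_pos: [0.5439, 0.2508, 0.1593]
tcp_rot: [-3.052, -0.726, 0.001]
wrist_force: [-0.3, -0.6, -0.6]
width: 0.004
```

```bash
python3 - <<'E'
from h import *
s=snap('scene','s9')
print(s['tool_pos'],s['tcp_rot'])
for f in('s7','s8','s9'):
    c=load(f);h=cv2.cvtColor(c['color'],cv2.COLOR_RGB2HSV)
    m=((h[...,0]<6)|(h[...,0]>174))&(h[...,1]>150)&(h[...,2]>90)
    ys,xs=np.nonzero(m[230:268,295:312]); print(ys.min()+230,ys.max()+230,len(ys))
a=cv2.imread('pics/s9.png')[190:290,220:350];cv2.imwrite('pics/z9.png',cv2.resize(a,None,fx=6,fy=6,interpolation=cv2.INTER_CUBIC))
E
```

```text
[0.54388671 0.25078358 0.15933409] [-3.05243408e+00 -7.25786273e-01  1.41303110e-03]
243 254 53
241 254 61
241 254 61
```

View pics/z9.png

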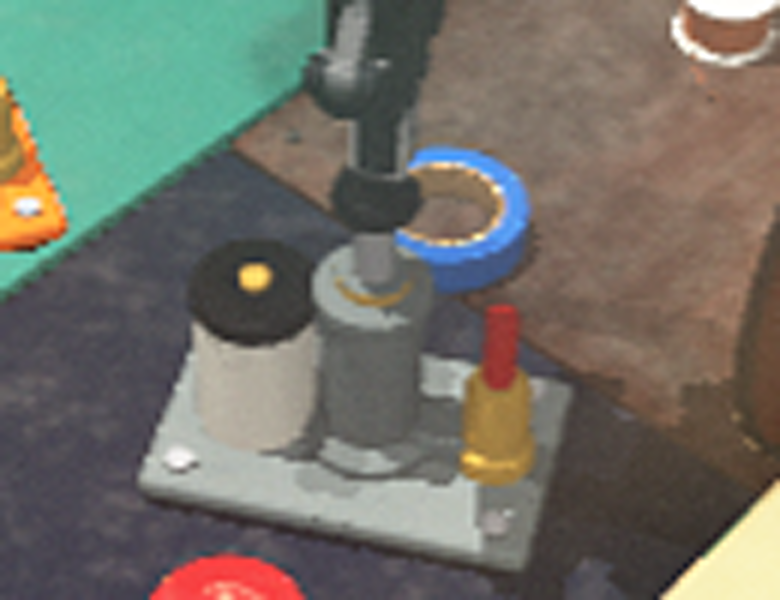

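Request:
servo_tool(
  plan=[
    [[0,0,0.6,0,0,0],[0,0,1.2,0,0,0],[0,0,1.8,0,0,0],[0,0,2.4,0,0,0],[0,0,3,0,0,0],[0,0,3.6,0,0,0],[0,0,3.6,0,0,0],[0,0,3.6,0,0,0]],
  ],
)

```text
time: 12.67
tool_pos: [0.5443, 0.251, 0.1282]
tcp_rot: [-3.053, -0.726, -0.0]
wrist_force: [-11.6, -4.3, 27.4]
width: 0.002
```

Request:
servo_tool(
  plan=[
    [[0,0,-0.8,0,0,0],[0,0,-2,0,0,0],[0,0,-4,0,0,0],[0,0,-7,0,0,0],[0,0,-10,0,0,0],[0,0,-13,0,0,0],[0,0,-13,0,0,0],[0,0,-13,0,0,0],[0,0,-13,0,0,0]],
  ],
)

```text
time: 13.42
tool_pos: [0.5438, 0.2502, 0.2568]
tcp_rot: [-3.053, -0.726, 0.003]
wrist_force: [-0.2, 0.4, 0.1]
width: 0.003
```

```bash
python3 - <<'E'
from h import *
s=snap('scene','s10');snap('wrist','w10')
print(s['time'],s['tool_pos'],s['wrist_force'],abs(s['joint_vel']).max())
for f in('s0','s9','s10'):
    c=load(f);h=cv2.cvtColor(c['color'],cv2.COLOR_RGB2HSV)
    m=((h[...,0]<6)|(h[...,0]>174))&(h[...,1]>150)&(h[...,2]>90)
    ys,xs=np.nonzero(m[230:268,295:312]); print(ys.min()+230,ys.max()+230,len(ys))
    ys,xs=np.nonzero(m[275:315,235:280]);print('tin',xs.mean(),ys.mean())
    m=(abs(h[...,0].astype(int)-107)<8)&(h[...,1]>150); ys,xs=np.nonzero(m[205:245,275:315]);print('tape',xs.mean(),ys.mean())
a=cv2.imread('pics/s10.png')[190:290,220:350];b=cv2.imread('pics/s0.png')[190:290,220:350]
cv2.imwrite('pics/z10.png',cv2.resize(np.hstack([b,a]),None,fx=3,fy=4))
E
```

```text
13.4167 [0.54381294 0.25023506 0.25679686] [-0.15767741  0.39397575  0.07681738] 0.02800805152073384
248 254 29
tin 22.226337448559672 19.54320987654321
tape 22.638297872340427 19.23404255319149
241 254 61
tin 22.262833675564682 19.521560574948666
tape 23.725274725274726 19.428571428571427
241 254 60
tin 22.222680412371133 19.529896907216497
tape 22.666666666666668 18.806451612903224
```

View pics/z10.png

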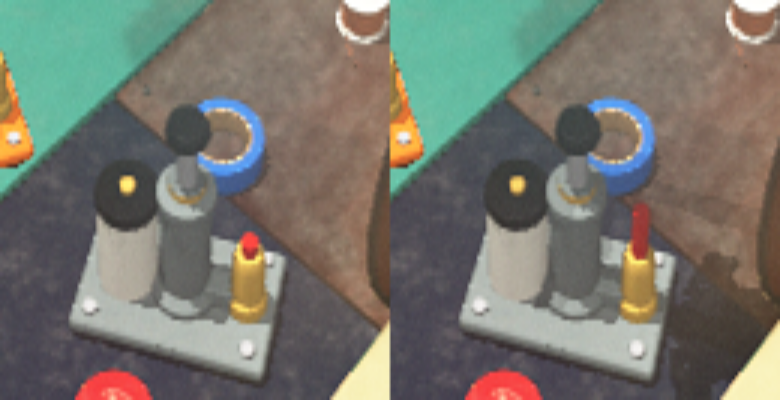

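View pics/w10.png

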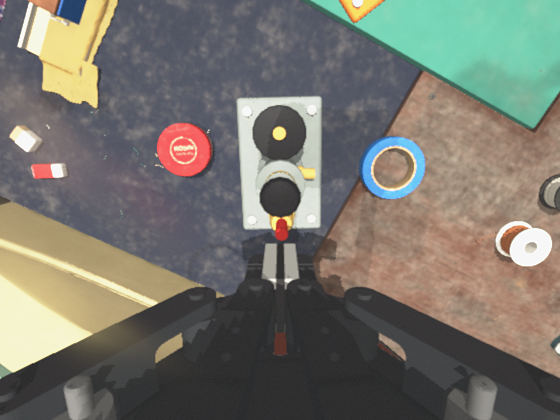

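The before/after crop shows the pump and tape in the same place, the knob up, and the pin fully out with its top edge at row 241. The last two strokes did not raise it further. The fingers are clear of the knob.

```bash
python3 -c "
from workcell import finish_job
print(finish_job())"
```

```text
the job is handed in; nothing more can be done
None
```

I primed the pump with six strokes of the shut fingertips, raised the hand about 10 cm clear of the knob, and handed the job in about 13.5 s into the 48 s limit.

- **Strokes:** On the first and last strokes I stopped at the bottom to check. Both hit the hard stop at z ≈ 0.128 m, 22 mm below the up position, with 21 to 27 N at the wrist. The middle strokes used the same commanded depth but I did not measure their bottoms. After every stroke but the last, I lifted to z ≈ 0.158 m and waited for the knob to come back up.
- **Pin:** It climbed on strokes one to four and then stopped rising. Its top edge in the scene camera went from pixel row 248 to 241. That matches the predicted height of about 94 mm for fully out, and the two extra strokes moved it no further. One pixel is about 3 mm here, so the lack of further rise is the stronger evidence.
- **Surroundings:** In the last pictures the knob is up and the pump looks unmoved. The tin and tape centroids are within half a pixel of where they started. The spool was checked only by eye, and the final wrist force was about 0.
- **Deviations:** The tool drifted about 1 mm sideways per stroke, and I corrected this in the air. The presses put up to about 12 N of side force on the knob, but the pump showed no visible movement.

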